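# Discharge the scraper and cull the chipped coupon

### The arm

A 6-joint arm with a two-finger parallel gripper is mounted at the origin on the work surface. World frame = base frame: x ahead of the robot, y to its left, z up, the work surface at z = 0. Lengths are in m, angles in degrees, forces in N, time in s.
With the tool pointing down it reaches from about 0.35 to 0.875 m from the base axis. Payload 4.2 kg.
Tool frame: the origin (TCP) lies on the centre line of the jaws, within the pads' length; the fingertips stand tip_reach ahead of it and the grasp point (between the pads) is the TCP (tip_reach is the distance from the TCP to the fingertips, in m); z points along the fingers, y is the line along which they close (so a half turn about z gives the same grasp; the last joint's range is limited). The gripper opens to 87 mm and grips with 3 to 60 N. Pads are 19 mm wide; open, the fingers measure 117 mm over their backs; the gripper's body (75 mm by 190 mm) begins 51 mm behind the grasp point.
Start: joints at [-54.454, 22.042, 0.453, 0, -68.411, -14.817], TCP at [0.221, -0.585, 0.242] pointing down, gripper open.
Joint ranges: [-179.83, 179.83], [-69.29, 118.12], [-61.27, 80.66], [-181.25, 117.63], [-171.15, -9.14], [-177.46, 177.46]. Speed limits (degrees/s): [159.86, 159.86, 180, 180, 180, 180].

### API

Orientations are given as a 3x3 rotation matrix whose columns are the frame's x, y, z axes.
In Python, from station import sense, capture, finish_job, tip_reach gives the robot as it stands.
- The arm moves only by the tool arm_command, never from a script. Its argument "deltas" is a list of rows, each a list of 7 numbers: the turn, a rotation vector about the tool's x, y, z in rad, then the shift along the tool's x, y, z in cm, then the closure, from -1 (fully open) to 1 (shut), so that 0 is half open. In form: [[rx, ry, rz, dx, dy, dz, hand], ...]. A call has 1 to 8 rows; each row is the pose to reach, as a shift and turn from the pose commanded when the call began, along the tool's axes at that moment; what a row does not reach only later rows make up. A row lasts 1/12 s, in which the tool goes at most 41.7 mm and 7.16 degrees, less where a joint would pass 70% of its speed; a pose out of reach is approached as far as the arm can. A call with a gripper value outside its range is refused whole. The fingers move at their own pace and stop on an object; the grip force is fixed at half the most. Time passes only in rows, so rows that repeat a pose let the fingers close. It gives the time, the measured TCP pose, the force, the opening and the grip force at its end, in the units of the state.
- sense(): the state, without advancing time (a new reading comes with each control period).
- capture(name): name is "scene" or "side" or "wrist"; returns a dict with "pixels" (384x512x3 uint8, blue, green, red), "fovy" (degrees; the focal length in pixels is half the picture's height over the tangent of half this angle, whatever the lens; pixels are square), "cx", "cy" (the principal point, pixels), "rvec" (rotation vector, rad) and "tvec" (3), from world to camera coordinates, as OpenCV has them. Camera axes: x right, y down, z forward; pixel columns grow to the right and rows downward; lengths in m; the calibration is good to about 2 mm. A picture is of the moment at which its call begins. There is no depth.
- finish_job(): hands the job in; it is judged then, once.
The state is a dict: "time_s": time; "joints": joint angles; "joint_velocities": joint speeds; "effort": joint torques, N m; "tcp_pos": TCP position; "ee_rot": TCP orientation; "wrist_force": force on the tool from outside, world axes, zero at the start; "moment": the same for the moment, N m; "gripper_width": opening from 0.0 (shut) to 1.0 (fully open); "gripper_force": force on a finger pad.
Only numpy, scipy, OpenCV 4.12 (cv2) and the standard library are available. Lean on these libraries where they do the work, as an engineer would, in place of code of your own. Each camera call takes 0.05 s, during which the arm holds its last target. There are 200 camera calls.

### The job

Take the bent scraper from its stand and, before any coupon is moved, dip its blade into the steel discharge cup, at least halfway down, for about a second. Then, using only the scraper and never the gripper on a coupon, drag the one coupon with a missing corner off the edge of the aluminium stage into the red scrap tray beside it, leaving the two whole coupons where they lie. Finally lay the scraper back in both notches of its stand with the blade hanging down, and do not shift or tip the cup, the glass beaker or the amber jar.

Things in the scene. Friction and masses are not known exactly. Their poses are not given: they have to be found in the camera images.
- stage: Fixed aluminium stage block, 210 (x) x 200 (y) x 40 mm high. Origin: centre of its underside, z up. Flat top 40 mm above the origin. Raised rails 14 mm high along its +x edge (18 mm wide) and +y edge (14 mm wide, inner face at y = +85 mm). Its -y edge (y = -100 mm) is open, and the scrap tray is fixed against that edge. Turned at most about 0.25 rad from the world axes.
- stage_top (a point): Centre of the stage's flat top, axes as the stage's.
- tray_floor (a point): Middle of the scrap tray's tan cork floor, 36 mm below the stage top; axes as the stage's. The tray is 202 mm (x) x 116 mm (y) inside, from y = -100 to -216 mm in the stage frame, with red walls 24 mm high on its three outer sides and the stage block as its fourth.
- coupon_a: Whole black square coupon, 34 x 34 x 9 mm, about 30 g, loose on the stage. Origin: centre of its underside.
- coupon_b: Whole black square coupon, the same as coupon_a.
- coupon_chipped: The odd black coupon: the same 34 x 34 x 9 mm square with its +x+y corner (16 x 16 mm) missing, so L-shaped from above; about 24 g. Origin: underside, centre of the full 34 mm square. The three coupons lie in a row along the stage's x, about 64 mm apart, in any order and at any yaw; the open edge lies 90 to 120 mm to their -y.
- scraper: Loose bent scraper, about 70 g. Origin: centre of its straight blue handle, a 12 x 12 mm square bar 150 mm long along its x. A steel rod of 7 mm leaves the +x end of the handle, bends at x = +115 mm and runs down (-z) to a flat blade 28 mm wide (y), 4 mm thick (x), from 48 to 75 mm below the handle's axis. It starts in the stand, handle level, blade hanging down beyond the stand's +x end.
- scraper_tip (a point): Middle of the blade's lower edge: (115, 0, -75) mm in the scraper's frame.
- stand: Fixed white tool stand, base 150 (x) x 60 (y) x 12 mm. Origin: centre of its underside; x runs along the handle it carries. Two posts 10 mm thick at x = -50 and +50 mm, each with a flared upright notch (15 mm wide at its floor, about 22 mm at its mouth); notch floors at z = 89 mm, prong tips at about z = 110 mm. The 90 mm between the posts are free for the gripper.
- stand_rest (a point): Where the centre of the handle lies when the scraper is in the stand: 95 mm above the stand's origin, midway between the posts; axes as the stand's.
- discharge_cup: Open round steel cup on a square black base, loose but heavy (0.6 kg). Base 80 x 80 x 14 mm; cup outside 54 mm and inside 48 mm in diameter, rim 76 mm above the origin, inner floor 59 mm below the rim. Origin: centre of the base's underside.
- cup_rim (a point): Centre of the cup's mouth, at rim height.
- beaker: Empty glass beaker, 52 mm across and 70 mm tall, no base plate; not to be used. Origin: centre of its underside. It and the cup may stand in either's place.
- jar: Closed amber jar, 44 mm across and 60 mm tall; a bystander. Origin: centre of its underside.
Not all that is in view belongs to the job. There is more than one size of the stand; the one meant has the size given above. What is shaped like the coupon_chipped but pink is not meant.

How it is judged:
By the outcome, as a careful person would: the job done as asked, in the order asked, and still so for the second after the job is handed in, with the robot touching nothing.
It also fails if it takes over 54 s, if anything falls off the work surface, if the arm or the gripper's body presses on something with over 40 N, if the wrist force passes 120 N, or if a joint passes its speed limit or range.

## Working session

There is one attempt and no reset: what is moved stays moved. The work goes in short steps, Python scripts to look and compute and a tool call to move; the robot and the scene stay as the last step left them, time stands still between calls to the robot, and variables do not carry over. Pictures are saved under pics/ and viewed, at most 10 in all, crops included, and the job is handed in when it is done.

Besides the shell and the picture viewer there is one more tool, called after "Request:" as a command line: name --pt "numbers of a row" for each row, then --argument value for the rest. arm_command: Moves the arm, as the interface text tells. Its arguments: {"type":"object","properties":{"deltas":{"type":"array"}},"required":["deltas"]}

```bash
mkdir -p pics; ls; python3 - <<'E'
from station import *
import cv2,numpy as np
s=sense();print({k:np.round(v,3).tolist() for k,v in s.items()},tip_reach)
for n in("scene","side","wrist"):
    c=capture(n);cv2.imwrite(f"pics/{n}0.png",c["pixels"]);np.save(f"pics/{n}0.npy",{k:v for k,v in c.items() if k!="pixels"},allow_pickle=True)
    R,_=cv2.Rodrigues(np.array(c["rvec"],float));print(n,c["fovy"],c["cx"],c["cy"],(-R.T@np.array(c["tvec"])).round(3),R[2].round(3))
a=cv2.imread("pics/scene0.png");b=cv2.imread("pics/side0.png")
cv2.imwrite("pics/scene0b.png",cv2.resize(a,(800,600),interpolation=cv2.INTER_CUBIC));cv2.imwrite("pics/side0b.png",cv2.resize(b,(800,600),interpolation=cv2.INTER_CUBIC))
E
```

```text
pics
{'time_s': 0.0, 'joints': [-54.453, 22.09, 0.38, -0.03, -68.412, -14.816], 'joint_velocities': [-0.009, 0.011, 0.025, 0.003, 0.027, -0.016], 'effort': [-0.0, -39.067, 18.741, 4.22, 0.011, -0.0], 'tcp_pos': [0.221, -0.584, 0.24], 'ee_rot': [[-0.935, -0.354, -0.001], [-0.354, 0.935, 0.002], [0.0, 0.002, -1.0]], 'wrist_force': [0.537, 1.074, -0.401], 'moment': [-0.017, 0.006, -0.039], 'gripper_force': 0.0, 'gripper_width': 0.999} 0.019
scene 57.66838568922457 255.5078901749133 195.09919995487965 [0.827 0.652 0.741] [-0.342 -0.694 -0.633]
side 54.42779109828699 252.07168989949383 188.4621646427833 [0.267 0.681 0.842] [ 0.208 -0.68  -0.703]
wrist 67.23262236656895 256.255952639108 195.3235429289771 [ 0.155 -0.608  0.383] [ 0.241  0.093 -0.966]
```

View pics/scene0b.png

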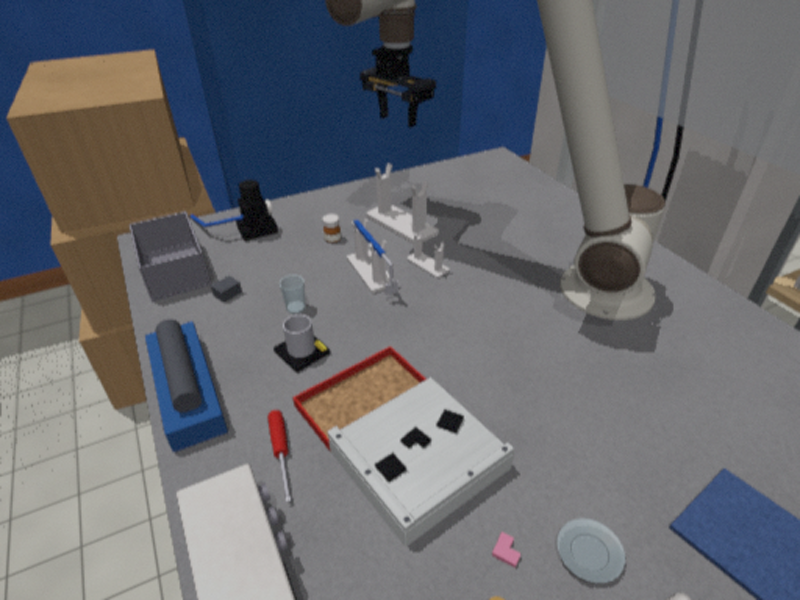

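View pics/side0b.png

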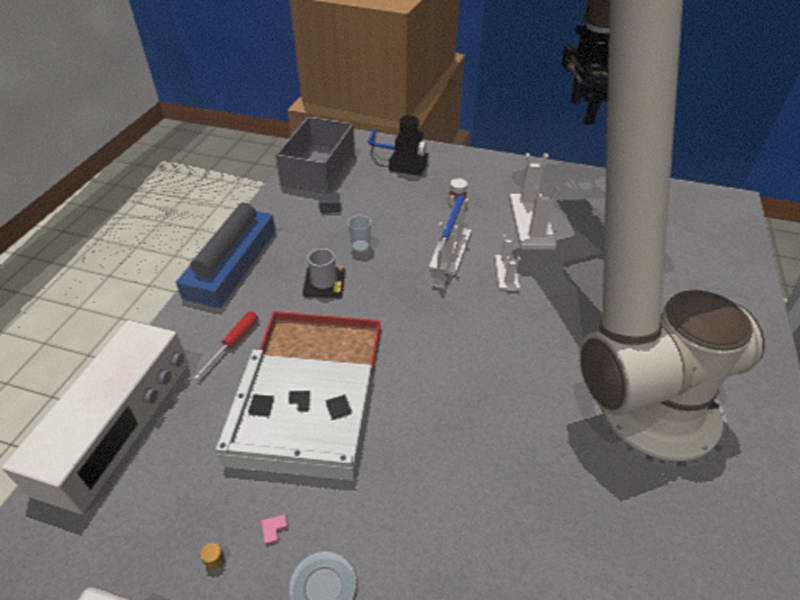

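The side view shows the stage at about (300,390), with the L-shaped coupon in the middle at (299,400). The scraper is in the mid-size stand at (452,250), and the cup is on its black base at (322,275). Things that could be mistaken for the target:
- **Coupons:** the whole ones at (261,405) and (339,407), and the pink L at (274,529).
- **Stands:** the large empty one at (535,215) and the small one at (507,272).
- **Other:** the beaker at (360,232) could pass for the cup, and the blue-handled gadget at (395,145) for the scraper.

I choose the black L in the middle and the stand that carries the blue handle. Next I check with close crops.

```bash
python3 - <<'E'
import cv2
def crop(n,o,x0,y0,w,h,s):
    a=cv2.imread(f"pics/{n}0.png")[y0:y0+h,x0:x0+w]
    a=cv2.resize(a,None,fx=s,fy=s,interpolation=cv2.INTER_CUBIC)
    for x in range(-(-x0//10)*10,x0+w,10): cv2.line(a,((x-x0)*s,0),((x-x0)*s,6 if x%50 else 15),(0,255,255),1); cv2.putText(a,str(x),((x-x0)*s+2,14),0,.35,(0,255,255),1)
    for y in range(-(-y0//10)*10,y0+h,10): cv2.line(a,(0,(y-y0)*s),(6,(y-y0)*s),(0,255,255),1); cv2.putText(a,str(y),(8,(y-y0)*s+4),0,.35,(0,255,255),1)
    cv2.imwrite(f"pics/{o}.png",a)
crop("side","A",185,112,130,84,6)
crop("scene","B",170,130,125,110,5)
crop("side","C",135,195,120,115,5)
E
```

```text
(no output)
```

View pics/A.png

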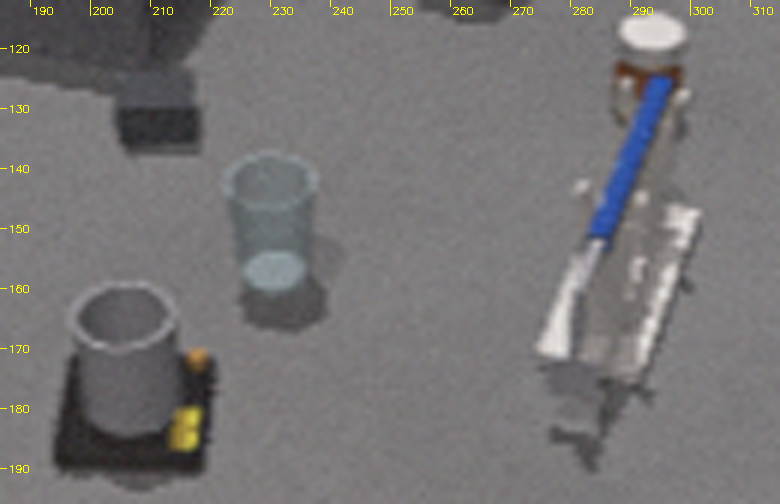

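View pics/B.png

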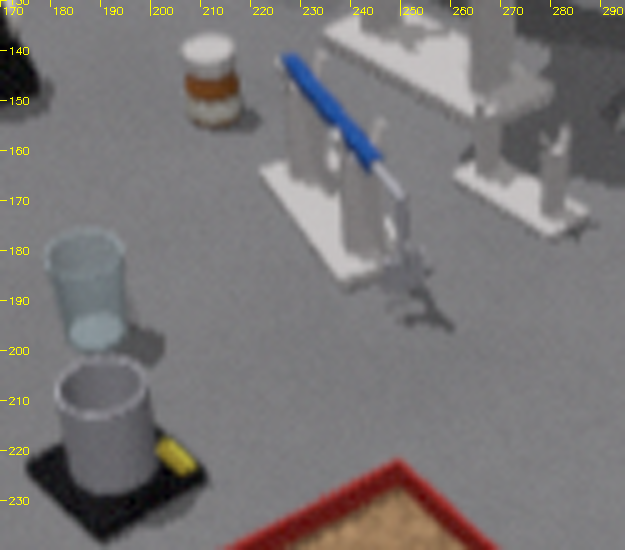

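View pics/C.png

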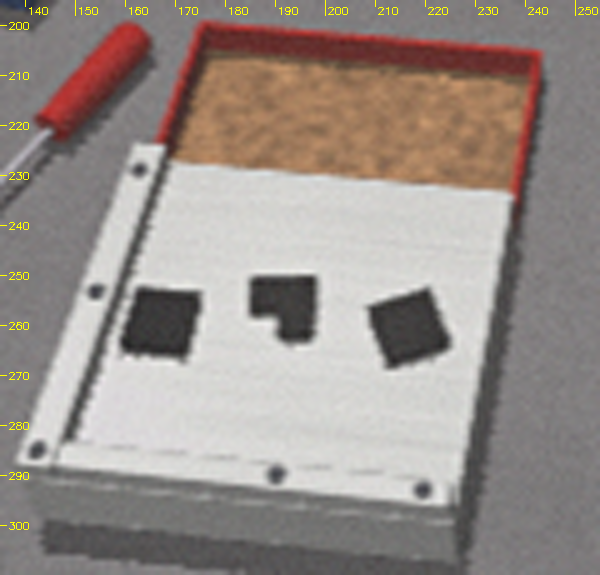

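The crops confirm it. The chipped coupon is the middle one at side (193,257), with its missing corner towards +x+y. The cup rim is at side (205.7,164.5), the handle runs from (295,125) to (285,152), and the blade hangs near (280,180). Now I fit the poses.

```bash
cat > h.py <<'E'
import numpy as np,cv2
from scipy.optimize import least_squares,minimize
def load(n,t="0"):
    c=np.load(f"pics/{n}{t}.npy",allow_pickle=True).item()
    f=192/np.tan(np.radians(c["fovy"])/2)
    c["K"]=np.array([[f,0,c["cx"]],[0,f,c["cy"]],[0,0,1.]]);return c
def proj(c,P):
    return cv2.projectPoints(np.array(P,float).reshape(-1,3),np.array(c["rvec"],float),np.array(c["tvec"],float),c["K"],None)[0][:,0]
def back(c,uv,z):
    R=cv2.Rodrigues(np.array(c["rvec"],float))[0];o=-R.T@np.array(c["tvec"])
    d=R.T@np.linalg.solve(c["K"],[uv[0],uv[1],1.]);return o+d*(z-o[2])/d[2]
def place(q,p):
    c,s=np.cos(q[2]),np.sin(q[2]);p=np.array(p,float).reshape(-1,3)
    return np.c_[q[0]+c*p[:,0]-s*p[:,1],q[1]+s*p[:,0]+c*p[:,1],p[:,2]]
def fitpts(obs,q0):  # obs: (cam,local xyz,uv)
    r=lambda q:np.concatenate([proj(c,place(q,p))[0]-uv for c,p,uv in obs])
    s=least_squares(r,q0,x_scale=[.01,.01,.1]);return s.x,np.round(s.fun.reshape(-1,2),1).tolist()
def prism(c,q,poly,z0,z1,box,S=6):
    x0,y0,w,h=box;m=np.zeros((h*S,w*S),np.uint8);poly=np.array(poly,float);n=len(poly)
    a,b=[proj(c,place(q,np.c_[poly,np.full(n,z)])) for z in(z0,z1)]
    f=lambda P:cv2.fillPoly(m,[np.round(((P+.5-[x0,y0])*S)*16).astype(np.int32)],255,shift=4)
    f(a);f(b)
    for i in range(n): f(np.array([a[i],a[(i+1)%n],b[(i+1)%n],b[i]]))
    return cv2.resize(m,(w,h),interpolation=cv2.INTER_AREA)/255.
def fitmask(items,q0,poly,z0,z1): # items: (cam,mask float,box)
    f=lambda q:sum(np.abs(prism(c,q,poly,z0,z1,b)-m).sum()/m.sum() for c,m,b in items)
    s=minimize(f,q0,method="Nelder-Mead",options=dict(initial_simplex=np.array(q0)+np.array([[0,0,0],[.008,0,0],[0,.008,0],[0,0,.2]]),maxiter=200))
    return s.x,s.fun/len(items)
E
python3 - <<'E'
from h import *
S,C=load("side"),load("scene");im={id(S):cv2.imread("pics/side0.png"),id(C):cv2.imread("pics/scene0.png")}
g=lambda a:np.round(a,4).tolist()
# stage
R=.054;T=.04
st,r=fitpts([(S,(-.105,-.1,T),(236.5,233.5)),(S,(.105,.1,R),(136.5,287.5)),(S,(.087,-.1,R),(168,224)),(S,(-.105,.1,R),(224.5,296)),(S,(.105,-.1,R),(162,224))],[.4,.1,0]);print("stage",g(st),r)
st2,r=fitpts([(C,(-.105,-.1,T),(274.5,244)),(C,(.105,.1,R),(260.5,339)),(C,(.105,-.1,R),(211,277)),(C,(-.105,.1,R),(328,289))],st);print("stage scene",g(st2),r)
# cup
b=.014
print("cup",[g(back(S,(205.7,164.5),.076)),g(back(C,(190.4,207.4),.076))])
h=.04
print(fitpts([(S,(h,h,b),(193.8,190.3)),(S,(-h,h,b),(219.2,190.2)),(S,(-h,-h,b),(220.8,171.5)),(S,(h,-h,b),(196.3,171.2))],[.4,-.1,0]))
# handle
def fm(mk,box,c):
    x0,y0,w,hh=box;return (c,mk(im[id(c)][y0:y0+hh,x0:x0+w].astype(int)).astype(float),box)
blue=lambda a:np.clip((a[...,0]-a[...,2]-20)/90.,0,1)
blk=lambda a:np.clip((150-a[...,1])/100.,0,1)
P=[(.075,.006),(-.075,.006),(-.075,-.006),(.075,-.006)]
its=[fm(blue,(275,118,28,45),S),fm(blue,(220,135,34,35),C)]
q0=[*(back(S,(290,138),.095)[:2]),1.5]
e=(back(S,(284.8,151.7),.095)-back(S,(295,125),.095));q0[2]=np.arctan2(e[1],e[0])
for t in(its,its[:1],its[1:]):
    q,f=fitmask(t,q0,P,.089,.101);print("handle",g(q),round(f,3))
# coupons
k=.017;sq=[(k,k),(-k,k),(-k,-k),(k,-k)];L=[(k,.001),(.001,.001),(.001,k),(-k,k),(-k,-k),(k,-k)]
for n,p,bs,us,bc,uc in(("chip",L,(180,245,23,24),(192,257),(253,270,27,20),(266,280)),("a",sq,(156,247,23,24),(167,259),(237,287,27,22),(249,299)),("b",sq,(205,247,26,26),(217,260),(277,258,25,22),(288,269))):
    for t in([fm(blk,bs,S)],[fm(blk,bc,C)]):
        z=back(S,us,.049)
        best=min((fitmask(t,[z[0],z[1],st[2]+a],p,.04,.049) for a in((0,) if n=="chip" else(0,.4,-.4))),key=lambda v:v[1])
        loc=place([0,0,-st[2]],[best[0][0]-st[0],best[0][1]-st[1],0])[0]
        print(n,g(best[0]),round(best[1],3),"in stage",g(loc))
E
```

```text
stage [0.5774, 0.2011, 0.1817] [[0.6, -0.3], [0.4, 0.1], [-0.4, -0.4], [0.1, 1.0], [-0.8, -1.0]]
stage scene [0.5758, 0.2074, 0.1866] [[1.0, -1.8], [-1.0, 1.1], [-2.2, 0.4], [2.4, -1.1]]
cup [[0.6627, -0.1182, 0.076], [0.6611, -0.1123, 0.076]]
(array([ 0.65921841, -0.11116367,  0.29731563]), [[-0.0, -0.9], [-0.0, -0.8], [-0.1, 0.8], [0.1, 1.1]])
handle [0.4366, -0.3056, 1.5691] 0.652
handle [0.4391, -0.3064, 1.5893] 0.499
handle [0.4327, -0.3027, 1.5555] 0.535
chip [0.5813, 0.1933, 0.3222] 0.254 in stage [0.0024, -0.0084, 0.0]
chip [0.577, 0.1959, 0.3254] 0.139 in stage [-0.0013, -0.0051, 0.0]
a [0.6356, 0.2183, 0.2445] 0.254 in stage [0.0604, 0.0064, 0.0]
a [0.6335, 0.2215, 0.164] 0.112 in stage [0.0589, 0.0099, 0.0]
b [0.5137, 0.185, 0.5729] 0.235 in stage [-0.0655, -0.0043, 0.0]
b [0.511, 0.1882, 0.6525] 0.158 in stage [-0.0676, -0.0006, 0.0]
```

Request:
arm_command --pt "0 0 -1.21 -30 18.4 0 -1" --pt "0 0 -1.21 -30 18.4 0 -1" --pt "0 0 -1.21 -30 18.4 0 -1" --pt "0 0 -1.21 -30 18.4 0 -1" --pt "0 0 -1.21 -30 18.4 0 -1" --pt "0 0 -1.21 -30 18.4 0 -1" --pt "0 0 -1.21 -30 18.4 0 -1" --pt "0 0 -1.21 -30 18.4 0 -1"

```text
time_s: 0.82
tcp_pos: [0.426, -0.319, 0.2415]
ee_rot: [[-0.201, -0.979, -0.0], [-0.979, 0.201, 0.0], [-0.0, 0.0, -1.0]]
wrist_force: [0.4, -1.2, -0.5]
gripper_width: 0.998
gripper_force: 0.0
```

Request:
arm_command --pt "0 0 -0.202 -1.6 -0.8 0 -1" --pt "0 0 -0.202 -1.6 -0.8 0 -1" --pt "0 0 -0.202 -1.6 -0.8 0 -1" --pt "0 0 -0.202 -1.6 -0.8 0 -1"

```text
time_s: 1.15
tcp_pos: [0.4364, -0.3067, 0.2413]
ee_rot: [[-0.009, -1.0, -0.001], [-1.0, 0.009, 0.0], [-0.0, 0.001, -1.0]]
wrist_force: [0.1, -0.1, -1.5]
gripper_width: 1.001
gripper_force: 0.0
```

```bash
cat >> h.py <<'E'
def snap(n,t):
    from station import capture
    c=capture(n);cv2.imwrite(f"pics/{n}{t}.png",c["pixels"]);np.save(f"pics/{n}{t}.npy",{k:v for k,v in c.items() if k!="pixels"},allow_pickle=True)
    return load(n,t),c["pixels"]
E
python3 - <<'E'
from h import *
from station import sense
s=sense();print(s["tcp_pos"],s["joints"],np.round(s["ee_rot"],3).tolist())
c,a=snap("wrist","1");cv2.imwrite("pics/w1.png",cv2.resize(a,(800,600),interpolation=cv2.INTER_CUBIC))
E
```

```text
[ 0.43636497 -0.30668114  0.24132114] [-1.76683558e+01  1.31467077e+01 -1.23996403e+01 -5.52262986e-03
 -6.44894257e+01  1.71731336e+01] [[-0.009, -1.0, -0.001], [-1.0, 0.009, 0.0], [-0.0, 0.001, -1.0]]
```

View pics/w1.png

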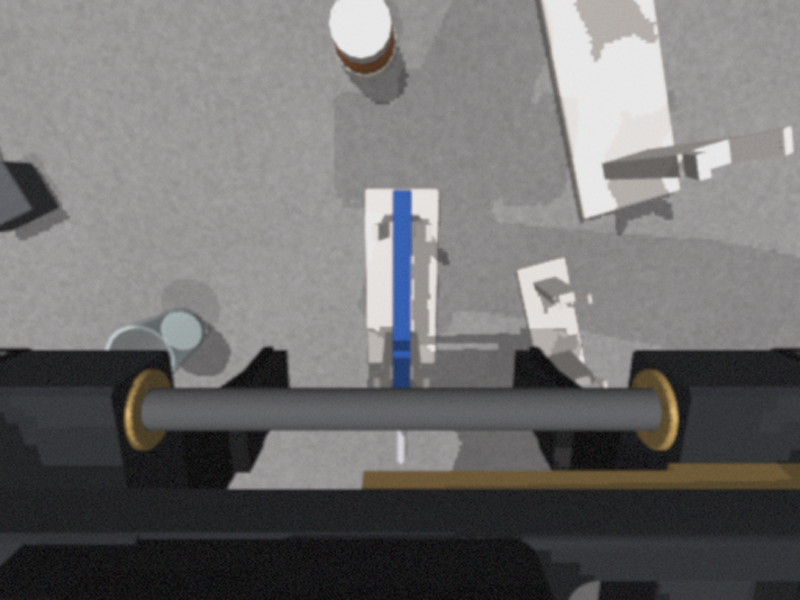

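The wrist view shows the handle running vertically at about column 401, far end at (401,190), centred between the fingers. The jar is at (362,35) and the beaker at (150,340).

```bash
python3 - <<'E'
from h import *
c=load("wrist","1");a=cv2.imread("pics/wrist1.png").astype(int)
m=(a[...,0]-a[...,2]>60);m[:115]=0;m[250:]=0
ys,xs=np.nonzero(m);print(ys.min(),ys.max())
P=[]
for y in range(ys.min()+2,ys.max()-1,8):
    x=xs[ys==y];P.append(back(c,((x.min()+x.max())/2,y),.101)[:2]);
P=np.array(P);print(P.round(4).tolist())
print("far end",back(c,(256.6,ys.min()-.5),.101).round(4))
k=np.polyfit(P[:,1],P[:,0],1);print("slope dx/dy",k[0],"x at -.305",np.polyval(k,-.305))
S,C=load("side"),load("scene")
for n,u,v in(("beaker bottom",(230.5,157),(189,196)),("jar top",(293,117.5),(209,139))): print(n,back(S,u,.06 if n[0]=='j' else 0),back(C,v,.06 if n[0]=='j' else 0))
E
```

```text
122 247
[[0.4346, -0.3706], [0.4347, -0.3631], [0.4347, -0.3556], [0.4348, -0.3479], [0.4349, -0.3402], [0.4349, -0.3323], [0.435, -0.3243], [0.435, -0.3162], [0.4356, -0.308], [0.4357, -0.2997], [0.4358, -0.2912], [0.4353, -0.2826], [0.4359, -0.2739], [0.436, -0.265], [0.436, -0.256], [0.4361, -0.2469]]
far end [ 0.435  -0.3729  0.101 ]
slope dx/dy 0.012989201249596996 x at -.305 0.43539217542979264
beaker bottom [ 0.63393929 -0.26020174  0.        ] [ 0.62782942 -0.25740898  0.        ]
jar top [ 0.46268368 -0.47427782  0.06      ] [ 0.46636977 -0.48028405  0.06      ]
```

Request:
arm_command --pt "0 0 0 -0.6 0.1 4 -1" --pt "0 0 0 -0.6 0.1 8 -1" --pt "0 0 0 -0.6 0.1 11 -1" --pt "0 0 0 -0.6 0.1 13 -1" --pt "0 0 0 -0.6 0.1 14.5 -1" --pt "0 0 0 -0.6 0.1 14.5 -1" --pt "0 0 0 -0.6 0.1 14.5 -1"

```text
time_s: 1.78
tcp_pos: [0.4348, -0.3016, 0.0961]
ee_rot: [[-0.009, -1.0, -0.002], [-1.0, 0.009, 0.0], [-0.0, 0.002, -1.0]]
wrist_force: [-0.1, 0.1, -0.0]
gripper_width: 0.999
gripper_force: 0.0
```

Request:
arm_command --pt "0 0 0 0 0 0 1" --pt "0 0 0 0 0 0 1" --pt "0 0 0 0 0 0 1" --pt "0 0 0 0 0 0 1" --pt "0 0 0 0 0 0 1" --pt "0 0 0 0 0 0 1" --pt "0 0 0 0 0 0 1" --pt "0 0 0 0 0 0 1"

```text
time_s: 2.45
tcp_pos: [0.4355, -0.3009, 0.0966]
ee_rot: [[-0.007, -1.0, 0.0], [-1.0, 0.007, -0.0], [0.0, -0.0, -1.0]]
wrist_force: [-0.1, -0.8, -0.4]
gripper_width: 0.474
gripper_force: 0.0
```

Request:
arm_command --pt "0 0 0 0 0 0 1" --pt "0 0 0 0 0 0 1" --pt "0 0 0 0 0 0 1" --pt "0 0 0 0 0 0 1" --pt "0 0 0 0 0 0 1" --pt "0 0 0 0 0 0 1" --pt "0 0 0 0 0 0 1" --pt "0 0 0 0 0 0 1"

```text
time_s: 3.12
tcp_pos: [0.4355, -0.301, 0.0965]
ee_rot: [[-0.007, -1.0, -0.0], [-1.0, 0.007, -0.0], [0.0, 0.0, -1.0]]
wrist_force: [0.2, 0.9, 0.1]
gripper_width: 0.134
gripper_force: 30.0
```

Request:
arm_command --pt "0 0 0 0 0 -2 1" --pt "0 0 0 0 0 -5 1" --pt "0 0 0 0 0 -8.5 1" --pt "0 0 0 0 0 -12 1" --pt "0 0 0 -1 -3 -12 1" --pt "0 0 0 -2 -7 -12 1" --pt "0 0 0 -3 -11 -12 1" --pt "0 0 0 -4.2 -15 -12 1"

```text
time_s: 3.78
tcp_pos: [0.5869, -0.2597, 0.217]
ee_rot: [[-0.008, -1.0, 0.001], [-1.0, 0.008, 0.0], [-0.0, -0.001, -1.0]]
wrist_force: [1.1, -1.1, -0.4]
gripper_width: 0.136
gripper_force: 30.0
```

Request:
arm_command --pt "0 0 0 -1.5 -3.5 0 1" --pt "0 0 0 -2.4 -6 0 1" --pt "0 0 0 -3 -7.5 0 1" --pt "0 0 0 -3 -7.5 0 1" --pt "0 0 0 -3 -7.5 0 1"

```text
time_s: 4.2
tcp_pos: [0.661, -0.2299, 0.2151]
ee_rot: [[-0.006, -1.0, -0.002], [-1.0, 0.006, 0.001], [-0.001, 0.002, -1.0]]
wrist_force: [-0.7, 0.5, 0.2]
gripper_width: 0.132
gripper_force: 30.0
```

```bash
python3 - <<'E'
from h import *
from station import sense
s=sense();print(s["tcp_pos"])
S,a=snap("side","2");C,b=snap("scene","2")
f=lambda a,x,y:cv2.resize(a[y:y+150,x:x+100],None,fx=4,fy=4,interpolation=cv2.INTER_CUBIC)
t=np.array(s["tcp_pos"]);print(proj(S,[t,t+[0,.115,-.075]]),proj(C,[t,t+[0,.115,-.075]]))
cv2.imwrite("pics/w2.png",np.hstack([f(a,170,60),f(b,160,90)]))
E
```

```text
[ 0.66102082 -0.22987838  0.21513901]
[[216.02286521 107.27268268]
 [203.93495959 149.10625752]] [[171.28491346 146.96161917]
 [187.20690055 189.52450949]]
```

View pics/w2.png

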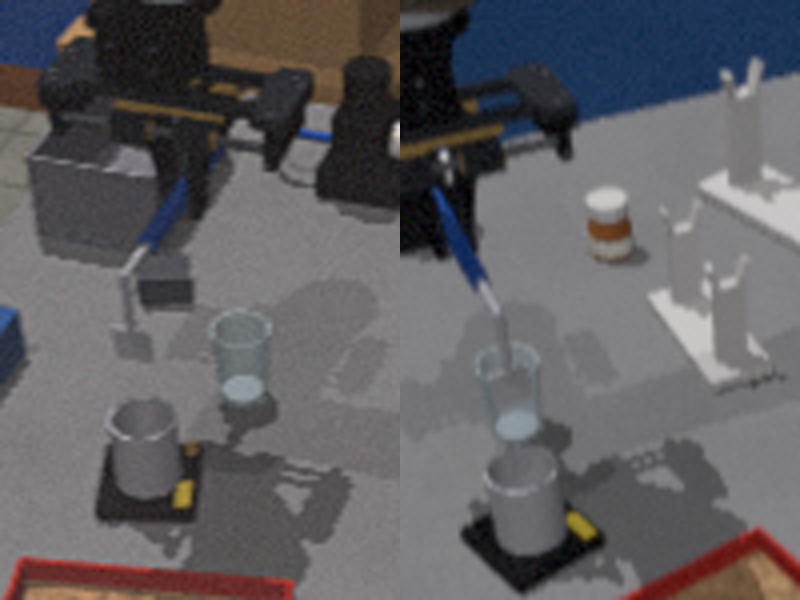

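Side: blade lower edge at crop (130,358), or native (202.5,149.5). Scene: about (187.5,190). The cup rim is at side (205.7,165) and scene (190.4,207). The stand is empty, and the grasp is straight.

```bash
python3 - <<'E'
from h import *
S,C=load("side","2"),load("scene","2")
for c,u,r in((S,(202.5,149.5),(205.7,164.7)),(C,(187.5,190),(190.4,207.2))):
    t=back(c,u,.140);k=back(c,r,.076);print(t.round(4),k.round(4),(k-t).round(4))
E
```

```text
[ 0.6645 -0.112   0.14  ] [ 0.6623 -0.1174  0.076 ] [-0.0021 -0.0053 -0.064 ]
[ 0.6609 -0.1126  0.14  ] [ 0.6608 -0.1132  0.076 ] [-0.0001 -0.0005 -0.064 ]
```

Request:
arm_command --pt "0 0 0 0.3 0.1 2 1" --pt "0 0 0 0.3 0.1 4 1" --pt "0 0 0 0.3 0.1 5.5 1" --pt "0 0 0 0.3 0.1 7 1" --pt "0 0 0 0.3 0.1 8.3 1" --pt "0 0 0 0.3 0.1 9.5 1" --pt "0 0 0 0.3 0.1 10.4 1" --pt "0 0 0 0.3 0.1 10.4 1"

```text
time_s: 4.97
tcp_pos: [0.6581, -0.2336, 0.1104]
ee_rot: [[-0.008, -1.0, -0.004], [-1.0, 0.008, 0.001], [-0.001, 0.004, -1.0]]
wrist_force: [-0.5, -0.7, -1.3]
gripper_width: 0.13
gripper_force: 30.0
```

Request:
arm_command --pt "0 0 0 0 0 0 1" --pt "0 0 0 0 0 0 1" --pt "0 0 0 0 0 0 1" --pt "0 0 0 0 0 0 1" --pt "0 0 0 0 0 0 1" --pt "0 0 0 0 0 0 1" --pt "0 0 0 0 0 0 1" --pt "0 0 0 0 0 0 1"

```text
time_s: 5.63
tcp_pos: [0.6599, -0.2335, 0.1126]
ee_rot: [[-0.007, -1.0, 0.0], [-1.0, 0.007, -0.0], [0.0, -0.0, -1.0]]
wrist_force: [0.8, -1.4, -0.8]
gripper_width: 0.135
gripper_force: 30.0
```

```bash
python3 - <<'E'
from h import *
from station import sense
s=sense();print(s["tcp_pos"],s["wrist_force"])
S,a=snap("side","3");C,b=snap("scene","3")
f=lambda a,x,y:cv2.resize(a[y:y+112,x:x+75],None,fx=5,fy=5,interpolation=cv2.INTER_CUBIC)
cv2.imwrite("pics/w3.png",np.hstack([f(a,175,90),f(b,155,130)]))
E
```

```text
[ 0.65992385 -0.23350758  0.11263905] [ 0.82160636 -1.40504097 -0.8365792 ]
```

View pics/w3.png

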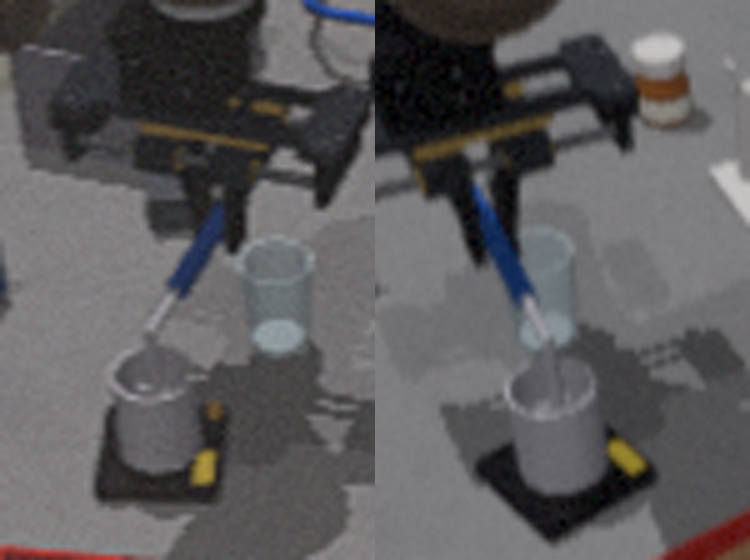

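The blade is well inside the cup in both views (side crop (150,375), scene crop (550,390)). Nothing is touching. I hold a little longer, then lift.

Request:
arm_command --pt "0 0 0 0 0 0 1" --pt "0 0 0 0 0 0 1" --pt "0 0 0 0 0 0 1" --pt "0 0 0 0 0 0 1" --pt "0 0 0 0 0 0 1" --pt "0 0 0 0 0 0 1" --pt "0 0 0 0 0 -1.5 1" --pt "0 0 0 0 0 -3 1"

```text
time_s: 6.4
tcp_pos: [0.6591, -0.2334, 0.1415]
ee_rot: [[-0.007, -1.0, -0.003], [-1.0, 0.007, 0.001], [-0.0, 0.003, -1.0]]
wrist_force: [-0.1, 0.0, -0.3]
gripper_width: 0.131
gripper_force: 30.0
```

Request:
arm_command --pt "0 0 0 0 0 -2.5 1" --pt "0 0 0 0 0 -5.5 1" --pt "0 0 0 0 0 -7.5 1" --pt "0 0 0 -2 0.4 -7.5 1" --pt "0 0 -0.05 -5.5 1.2 -7.5 1" --pt "0 0 -0.1 -9.5 2 -7.5 1" --pt "0 0 -0.15 -13.5 2.8 -7.5 1" --pt "0 0 -0.19 -17.5 3.6 -7.5 1"

```text
time_s: 7.07
tcp_pos: [0.6244, -0.0569, 0.2177]
ee_rot: [[0.183, -0.983, 0.0], [-0.983, -0.183, 0.0], [-0.0, -0.0, -1.0]]
wrist_force: [0.7, 0.8, 0.2]
gripper_width: 0.133
gripper_force: 30.0
```

Request:
arm_command --pt "0 0 0 -4 0 0 1" --pt "0 0 0 -8 0.1 0 1" --pt "0 0 0 -12 0.2 0 1" --pt "0 0 0 -15 0.3 1.5 1" --pt "0 0 0 -17.2 0.3 4 1" --pt "0 0 0 -17.2 0.3 6.5 1" --pt "0 0 0 -17.2 0.3 7.7 1" --pt "0 0 0 -17.2 0.3 7.7 1"

```text
time_s: 7.73
tcp_pos: [0.5885, 0.1103, 0.1371]
ee_rot: [[0.183, -0.983, -0.007], [-0.983, -0.183, -0.002], [0.001, 0.007, -1.0]]
wrist_force: [-0.4, -0.3, -1.0]
gripper_width: 0.137
gripper_force: 30.0
```

```bash
python3 - <<'E'
from h import *
from station import sense
s=sense();print(s["tcp_pos"],s["wrist_force"])
S,a=snap("side","4");C,b=snap("scene","4")
f=lambda a,x,y:cv2.resize(a[y:y+100,x:x+66],None,fx=6,fy=6,interpolation=cv2.INTER_CUBIC)
cv2.imwrite("pics/w4.png",np.hstack([f(a,160,205),f(b,230,240)]))
t=np.array(s["tcp_pos"])+np.r_[-np.array(s["ee_rot"])[:2,0]*.117,-.0765];print(t,proj(S,t),proj(C,t))
E
```

```text
[0.58853154 0.11030107 0.13714897] [-0.38908734 -0.25608301 -1.01791103]
[0.56716404 0.22533331 0.06064897] [[189.75564301 264.17492505]] [[275.55154407 285.0800675 ]]
```

View pics/w4.png

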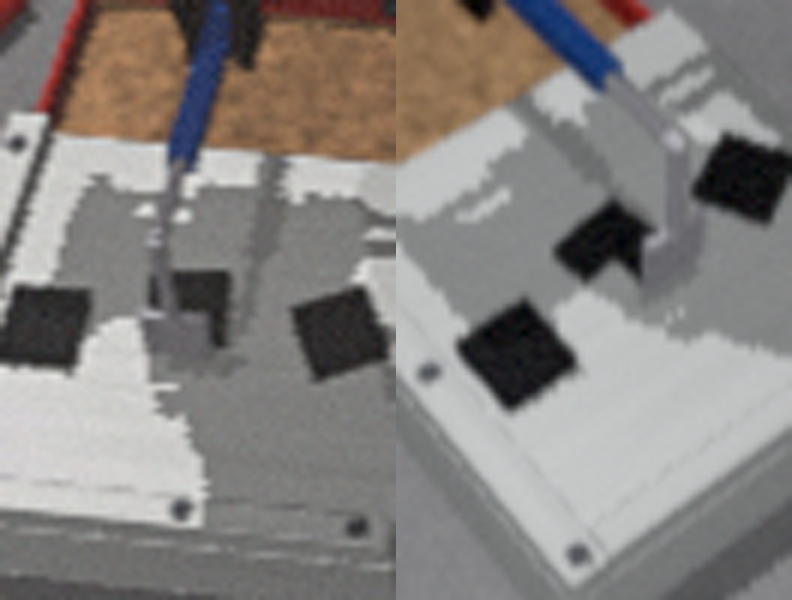

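Side: blade edge at crop (180,360), behind the chipped coupon (crop x 150–230) on its +y side, with clear space to both neighbours. I lower it with a 2 mm sideways correction.

Request:
arm_command --pt "0 0 0 0 -0.2 0.6 1" --pt "0 0 0 0 -0.2 1.2 1" --pt "0 0 0 0 -0.2 1.7 1" --pt "0 0 0 0 -0.2 1.9 1" --pt "0 0 0 0 -0.2 1.9 1" --pt "0 0 0 0 -0.2 1.9 1"

```text
time_s: 8.33
tcp_pos: [0.5929, 0.1105, 0.1215]
ee_rot: [[0.182, -0.983, -0.0], [-0.983, -0.182, -0.0], [0.0, 0.0, -1.0]]
wrist_force: [-0.3, -0.6, -1.5]
gripper_width: 0.132
gripper_force: 30.0
```

```bash
python3 - <<'E'
from station import sense
s=sense();print(s["tcp_pos"],s["wrist_force"],s["ee_rot"])
E
```

```text
[0.59286866 0.11048031 0.12154568] [-0.30407328 -0.56835379 -1.51663804] [[ 1.81861054e-01 -9.83324237e-01 -3.30786667e-05]
 [-9.83324228e-01 -1.81861047e-01 -1.51282750e-04]
 [ 1.42744274e-04  6.00394948e-05 -9.99999988e-01]]
```

Request:
arm_command --pt "0 0 0 0 0 0.2 1" --pt "0 0 0 0.6 0 0.2 1" --pt "0 0 0 1.2 0 0.2 1" --pt "0 0 0 1.9 0 0.2 1" --pt "0 0 0 2.6 0 0.2 1" --pt "0 0 0 3.3 0 0.2 1" --pt "0 0 0 4 0 0.2 1" --pt "0 0 0 4 0 0.2 1"

```text
time_s: 9.0
tcp_pos: [0.6002, 0.0698, 0.1195]
ee_rot: [[0.18, -0.984, -0.0], [-0.984, -0.18, -0.0], [0.0, 0.0, -1.0]]
wrist_force: [0.7, -0.0, -0.1]
gripper_width: 0.133
gripper_force: 30.0
```

```bash
cat > chk.py <<'E'
from h import *
import sys
from station import sense
t=sys.argv[1];s=sense();print(np.round(s["tcp_pos"],4),np.round(s["wrist_force"],1))
st=[.577,.204,.183]
for n in("side","scene"):
    c,a=snap(n,t);g=cv2.cvtColor(a,cv2.COLOR_BGR2GRAY)
    # region: stage top + tray quad
    q=proj(c,place(st,[(.084,.08,.04),(-.103,.08,.04),(-.098,-.21,.01),(.098,-.21,.01)]))
    r=np.zeros_like(g);cv2.fillPoly(r,[np.round(q).astype(int)],1)
    k,_,stt,cen=cv2.connectedComponentsWithStats(((g<75)&(r>0)).astype(np.uint8))
    for i in range(1,k):
        if stt[i,4]>40:
            w=back(c,cen[i],.045);l=place([0,0,-st[2]],[w[0]-st[0],w[1]-st[1],0])[0];print(n,stt[i].tolist(),cen[i].round(1),"stage mm",(l[:2]*1000).round(0))
E
python3 chk.py 5; python3 - <<'E'
E
```

```text
[0.6002 0.0698 0.1195] [ 0.7 -0.  -0.1]
side [191, 207, 9, 18, 83] [195. 215.] stage mm [  22. -150.]
side [191, 241, 10, 12, 68] [196.1 245. ] stage mm [ -4. -48.]
side [159, 253, 16, 13, 159] [166.7 259. ] stage mm [60.  4.]
side [209, 253, 16, 15, 169] [216.2 260.1] stage mm [-65.  -7.]
scene [230, 231, 25, 19, 136] [244.  240.1] stage mm [ -39. -151.]
scene [279, 262, 18, 15, 170] [287.7 269. ] stage mm [-68.  -4.]
scene [249, 266, 14, 13, 97] [255.9 271.8] stage mm [  0. -46.]
scene [241, 291, 19, 17, 191] [249.7 298.8] stage mm [58.  7.]
```

Request:
arm_command --pt "0 0 0 0.6 0 0 1" --pt "0 0 0 1.3 0 0 1" --pt "0 0 0 2 0 0 1" --pt "0 0 0 2.7 0 0 1" --pt "0 0 0 3.4 0 0 1" --pt "0 0 0 4.1 0 0 1" --pt "0 0 0 4.8 0 0 1" --pt "0 0 0 5.2 0 0 1"

```text
time_s: 9.77
tcp_pos: [0.6097, 0.0191, 0.1195]
ee_rot: [[0.181, -0.983, -0.0], [-0.983, -0.181, -0.0], [0.0, 0.0, -1.0]]
wrist_force: [-0.5, 0.1, -0.3]
gripper_width: 0.133
gripper_force: 30.0
```

```bash
python3 chk.py 6
```

```text
[0.6097 0.0191 0.1195] [-0.5  0.1 -0.3]
side [210, 209, 6, 21, 52] [211.9 218.6] stage mm [ -28. -142.]
side [220, 222, 18, 11, 90] [228.6 227.3] stage mm [ -80. -117.]
side [196, 225, 8, 12, 48] [200.4 229.3] stage mm [  -4. -101.]
side [159, 253, 16, 13, 157] [166.7 259.1] stage mm [60.  5.]
side [209, 253, 16, 15, 167] [216.2 260. ] stage mm [-66.  -7.]
scene [252, 235, 18, 19, 75] [260.2 244.4] stage mm [ -65. -112.]
scene [224, 238, 26, 28, 153] [239.5 254.9] stage mm [   1. -116.]
scene [279, 262, 18, 15, 167] [287.7 269.2] stage mm [-68.  -4.]
scene [241, 291, 19, 17, 191] [249.7 298.8] stage mm [58.  7.]
```

Request:
arm_command --pt "0 0 0 0.7 0 0 1" --pt "0 0 0 1.4 0 0 1" --pt "0 0 0 2.1 0 0 1" --pt "0 0 0 2.8 0 0 1" --pt "0 0 0 3.5 0 0 1" --pt "0 0 0 4.3 0 0 1" --pt "0 0 0 5.2 0 0 1" --pt "0 0 0 5.7 0 0 1"

```text
time_s: 10.53
tcp_pos: [0.6201, -0.0372, 0.1195]
ee_rot: [[0.181, -0.983, -0.0], [-0.983, -0.181, -0.0], [0.0, 0.0, -1.0]]
wrist_force: [0.4, 0.0, -1.0]
gripper_width: 0.134
gripper_force: 30.0
```

Request:
arm_command --pt "0 0 0 0 0 0 1" --pt "0 0 0 0 0 -2 1" --pt "0 0 0 0 0 -5 1" --pt "0 0 0 0 0 -8 1" --pt "0 0 0 0 0 -10.5 1" --pt "0 0 0.05 0 0 -10.5 1" --pt "0 0 0.1 0 2 -10.5 1" --pt "0 0 0.19 0 4 -10.5 1"

```text
time_s: 11.2
tcp_pos: [0.5806, -0.0428, 0.2246]
ee_rot: [[-0.01, -1.0, 0.001], [-1.0, 0.01, 0.0], [-0.0, -0.001, -1.0]]
wrist_force: [-0.8, 1.3, -0.9]
gripper_width: 0.135
gripper_force: 30.0
```

```bash
python3 chk.py 7
```

```text
[ 0.5806 -0.0428  0.2246] [-0.8  1.3 -0.9]
side [189, 220, 12, 9, 66] [195.6 225. ] stage mm [  12. -114.]
side [159, 253, 16, 13, 153] [166.7 259.1] stage mm [60.  4.]
side [209, 253, 16, 15, 153] [216.4 260.1] stage mm [-66.  -7.]
scene [224, 257, 14, 12, 105] [229.6 261.8] stage mm [  34. -112.]
scene [280, 262, 17, 15, 160] [287.9 269.1] stage mm [-68.  -4.]
scene [241, 291, 19, 17, 189] [249.7 298.8] stage mm [58.  7.]
```

```bash
python3 - <<'E'
from h import *
S,C=load("side","7"),load("scene","7")
st=[.577,.204,.183]
for z in(.009,.013,.02,.03,.045):
    for c,u in((S,(195.6,225)),(C,(229.6,261.8))):
        w=back(c,u,z);print(z,(place([0,0,-st[2]],[w[0]-st[0],w[1]-st[1],0])[0][:2]*1000).round(1))
k=.017;L=[(k,.001),(.001,.001),(.001,k),(-k,k),(-k,-k),(k,-k)]
blk=lambda a:np.clip((110-a[...,1].astype(int))/70.,0,1)
for n,c,b in(("side",S,(183,214,24,20)),("scene",C,(218,252,24,22))):
    x,y,w,h=b;m=blk(cv2.imread(f"pics/{n}7.png")[y:y+h,x:x+w])
    print(n,m.sum(),min((fitmask([(c,m,b)],[*back(c,(195.6,225) if n=="side" else (229.6,261.8),.01)[:2],q],L,.004,.013) for q in np.arange(0,6.28,.6)),key=lambda v:v[1]))
    print("\n".join("".join(" .:*#"[int(v*4)] for v in r) for r in m))
E
```

```text
0.009 [  22.4 -143.1]
0.009 [  19.  -138.4]
0.013 [  21.2 -139.9]
0.013 [  20.7 -135.5]
0.02 [  19.2 -134.3]
0.02 [  23.6 -130.4]
0.03 [  16.3 -126.3]
0.03 [  27.9 -123.1]
0.045 [  12.  -114.2]
0.045 [  34.2 -112.2]
side 84.97142857142858 (array([0.62213478, 0.06894513, 1.19390742]), np.float64(0.7958186637129634))
                       .
                      ..
                      ..
                      ..
                     .  
                    ....
           ...::.   ....
          .*****.   . . 
          .*****:.. ..  
           *:****. .....
           **:**::......
      . .:***:***:......
     :*****:::***::.... 
     .*****:*****:......
      .::::*******...:..
             ......  ...
                        
                        
                        
                        
scene 139.97142857142856 (array([0.61764073, 0.07361979, 7.37754468]), np.float64(0.4039399797477677))
           .............
           .............
            ............
             ...........
         :.  ...........
        :##:.::.:.......
       :#####**::.......
      :#########:::.:...
     .############*::.. 
     .*############*.   
      .*###########:    
       .#########*.     
        *#######:       
       .######:         
      .*####*.          
      .###*.            
       :*:
```

The coupon lies flat on the tray floor: both cameras agree at z ≈ 12 mm, stage (21,−138) mm. The whole coupons have not moved. I take the scraper back to the stand.

Request:
arm_command --pt "0 0 0 3.4 1.9 0 1" --pt "0 0 0 6.8 3.7 0 1" --pt "0 0 0 10.3 5.6 0 1" --pt "0 0 0 13.7 7.5 0 1" --pt "0 0 0 17.1 9.4 0 1" --pt "0 0 0 20.6 11.2 0 1" --pt "0 0 0 24 13.1 0 1" --pt "0 0 0 26 14.2 0 1"

```text
time_s: 11.97
tcp_pos: [0.4353, -0.3045, 0.2248]
ee_rot: [[-0.008, -1.0, 0.0], [-1.0, 0.008, -0.0], [0.0, -0.0, -1.0]]
wrist_force: [0.5, -0.1, -0.2]
gripper_width: 0.13
gripper_force: 30.0
```

Request:
arm_command --pt "0 0 0 0 0 0 1" --pt "0 0 0 0 0 0 1" --pt "0 0 0 0 0 0 1" --pt "0 0 0 0 0 0 1"

```text
time_s: 12.3
tcp_pos: [0.4375, -0.3015, 0.2246]
ee_rot: [[-0.005, -1.0, 0.0], [-1.0, 0.005, 0.0], [-0.0, -0.0, -1.0]]
wrist_force: [0.3, 0.4, -1.1]
gripper_width: 0.132
gripper_force: 30.0
```

```bash
python3 - <<'E'
from h import *
from station import sense
s=sense();print(s["tcp_pos"],np.round(s["ee_rot"],4).tolist())
t=np.array(s["tcp_pos"])
# handle line vs stand in the wrist camera
c,a=snap("wrist","8");a=a.astype(int);m=(a[...,0]-a[...,2]>60);m[250:]=0;m[:40]=0;m[:,:220]=0;m[:,300:]=0
ys,xs=np.nonzero(m);R=np.array(s["ee_rot"]);P=[]
for y in range(ys.min()+2,min(ys.max()-1,245),8):
    x=xs[ys==y];P.append(back(c,((x.min()+x.max())/2,y),t[2]+.0045))
P=np.array(P);k=np.polyfit(P[:,1],P[:,0],1);print(P[:2].round(4),"slope",k[0],"x at tcp y",np.polyval(k,t[1])-t[0],"far end",back(c,(256.6,ys.min()-.5),t[2]+.0045)-t)
E
```

```text
[ 0.43748776 -0.30146119  0.22455044] [[-0.0054, -1.0, 0.0002], [-1.0, 0.0054, 0.0], [-0.0, -0.0002, -1.0]]
[[ 0.4364 -0.3727  0.2291]
 [ 0.4366 -0.3691  0.2291]] slope 0.00468694633636572 x at tcp y -0.0005635519752661966 far end [-0.00093958 -0.07230162  0.0045    ]
```

Request:
arm_command --pt "0 0 0 0 0.15 3 1" --pt "0 0 0 0 0.15 6 1" --pt "0 0 0 0 0.15 8.5 1" --pt "0 0 0 0 0.15 10 1" --pt "0 0 0 0 0.15 10 1"

```text
time_s: 12.77
tcp_pos: [0.4336, -0.3003, 0.121]
ee_rot: [[-0.006, -1.0, -0.007], [-1.0, 0.006, 0.003], [-0.003, 0.007, -1.0]]
wrist_force: [-1.2, -0.7, -1.6]
gripper_width: 0.134
gripper_force: 30.0
```

Request:
arm_command --pt "0 0 0 0 0 0 1" --pt "0 0 0 0 0 0 1"

```text
time_s: 12.93
tcp_pos: [0.4367, -0.3021, 0.1258]
ee_rot: [[-0.005, -1.0, 0.002], [-1.0, 0.005, -0.001], [0.001, -0.002, -1.0]]
wrist_force: [0.7, -0.2, 0.2]
gripper_width: 0.131
gripper_force: 30.0
```

Request:
arm_command --pt "0 0 0 0 0 0 1" --pt "0 0 0 0 0 0 1"

```text
time_s: 13.1
tcp_pos: [0.4362, -0.3023, 0.126]
ee_rot: [[-0.006, -1.0, 0.003], [-1.0, 0.006, -0.001], [0.001, -0.003, -1.0]]
wrist_force: [-1.1, 0.4, -0.8]
gripper_width: 0.135
gripper_force: 30.0
```

Request:
arm_command --pt "0 0 0 -0.1 0.06 0.5 1" --pt "0 0 0 -0.1 0.06 1 1" --pt "0 0 0 -0.1 0.06 1.5 1" --pt "0 0 0 -0.1 0.06 2 1" --pt "0 0 0 -0.1 0.06 2.4 1" --pt "0 0 0 -0.1 0.06 2.8 1" --pt "0 0 0 -0.1 0.06 2.8 1" --pt "0 0 0 -0.1 0.06 2.8 1"

```text
time_s: 13.77
tcp_pos: [0.4348, -0.3012, 0.0965]
ee_rot: [[-0.007, -1.0, 0.0], [-1.0, 0.007, -0.0], [0.0, -0.0, -1.0]]
wrist_force: [-0.8, -0.6, 1.1]
gripper_width: 0.131
gripper_force: 30.0
```

Request:
arm_command --pt "0 0 0 0 0 0 1" --pt "0 0 0 0 0 0 1" --pt "0 0 0 0 0 0 1"

```text
time_s: 14.02
tcp_pos: [0.4348, -0.3012, 0.0965]
ee_rot: [[-0.007, -1.0, 0.0], [-1.0, 0.007, -0.0], [0.0, -0.0, -1.0]]
wrist_force: [0.4, -0.4, -0.1]
gripper_width: 0.131
gripper_force: 30.0
```

Back at the grasp height with no side force. I release.

Request:
arm_command --pt "0 0 0 0 0 0 0.4" --pt "0 0 0 0 0 0 0.4" --pt "0 0 0 0 0 0 0" --pt "0 0 0 0 0 0 -1" --pt "0 0 0 0 0 0 -1" --pt "0 0 0 0 0 0 -1" --pt "0 0 0 0 0 0 -1" --pt "0 0 0 0 0 0 -1"

```text
time_s: 14.68
tcp_pos: [0.4347, -0.3011, 0.0966]
ee_rot: [[-0.007, -1.0, -0.0], [-1.0, 0.007, 0.0], [-0.0, 0.0, -1.0]]
wrist_force: [-0.6, 0.4, 0.0]
gripper_width: 0.654
gripper_force: 0.0
```

Request:
arm_command --pt "0 0 0 0 0 0 -1" --pt "0 0 0 0 0 0 -1" --pt "0 0 0 0 0 0 -1" --pt "0 0 0 0 0 0 -1" --pt "0 0 0 0 0 0 -1" --pt "0 0 0 0 0 0 -1"

```text
time_s: 15.18
tcp_pos: [0.4347, -0.3011, 0.0965]
ee_rot: [[-0.007, -1.0, -0.0], [-1.0, 0.007, 0.0], [-0.0, 0.0, -1.0]]
wrist_force: [-0.2, 0.3, 0.3]
gripper_width: 0.988
gripper_force: 0.0
```

Request:
arm_command --pt "0 0 0 0 0 -1.5 -1" --pt "0 0 0 0 0 -4 -1" --pt "0 0 0 0 0 -7 -1" --pt "0 0 0 0 0 -11 -1" --pt "0 0 0 0 0 -15 -1" --pt "0 0 0 0 0 -19 -1" --pt "0 0 0 0 0 -21 -1" --pt "0 0 0 0 0 -21 -1"

```text
time_s: 15.85
tcp_pos: [0.4368, -0.3024, 0.3129]
ee_rot: [[-0.006, -1.0, 0.011], [-1.0, 0.006, -0.006], [0.005, -0.011, -1.0]]
wrist_force: [0.7, 0.4, 0.6]
gripper_width: 0.999
gripper_force: 0.0
```

```bash
python3 chk.py 9; python3 - <<'E'
from h import *
c,w=snap("wrist","9");a=cv2.imread("pics/side9.png");b=cv2.imread("pics/scene9.png");s0=cv2.imread("pics/side0.png")
# cup/beaker/jar/stand moved? difference from the first pictures
for n,(x,y,ww,hh) in(("cup",(192,156,30,36)),("beaker",(221,135,18,26)),("handle",(275,122,28,70))):
    d=cv2.absdiff(a,s0)[y:y+hh,x:x+ww].max(2);print(n,d.mean().round(1),int((d>50).sum()))
f=lambda a,x,y,w,h,s:cv2.resize(a[y:y+h,x:x+w],(w*s,h*s),interpolation=cv2.INTER_CUBIC)
top=np.hstack([f(a,185,112,130,100,3),f(b,170,130,133,100,3)])
bot=np.hstack([f(a,135,195,130,100,3),f(w,190,100,133,100,3)])
cv2.imwrite("pics/end.png",np.vstack([top,bot]))
E
```

```text
[ 0.4368 -0.3024  0.3129] [0.7 0.4 0.6]
side [189, 220, 11, 9, 62] [195.3 224.9] stage mm [  13. -114.]
side [159, 253, 16, 13, 154] [166.7 259.1] stage mm [60.  4.]
side [209, 253, 15, 15, 142] [216.2 260.2] stage mm [-66.  -7.]
scene [224, 257, 14, 12, 98] [229.2 261.9] stage mm [  35. -112.]
scene [280, 263, 16, 14, 153] [287.8 269.4] stage mm [-68.  -4.]
scene [241, 291, 19, 17, 193] [249.7 298.9] stage mm [58.  7.]
cup 5.1 0
beaker 5.1 0
handle 14.8 35
```

View pics/end.png

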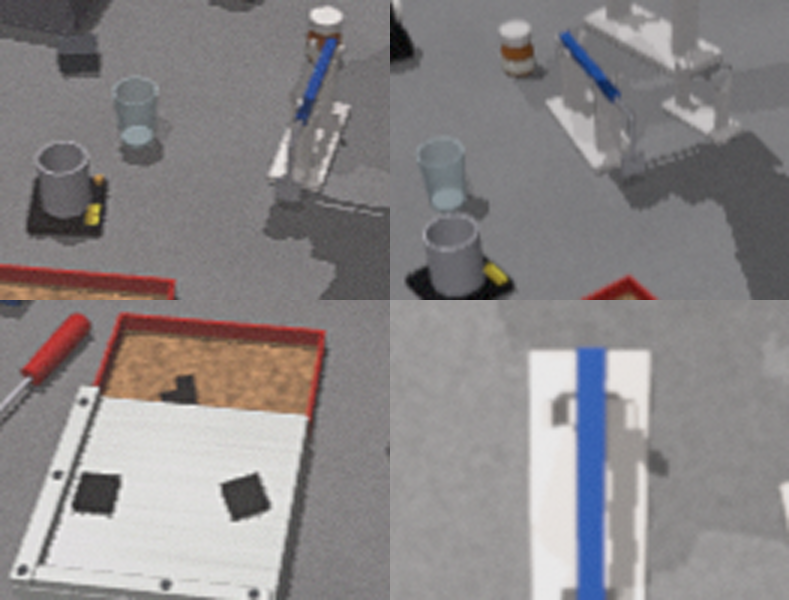

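The closing picture shows the handle in both notches with the blade hanging near (287,190). The L coupon is in the tray at (180,390), the two whole coupons have not moved, and the cup, beaker and jar are where they were.

```bash
python3 -c "
from station import finish_job
print(finish_job())"
```

```text
the job is handed in; nothing more can be done
None
```

The job is handed in at about 16 s of robot time: blade dipped in the cup for about a second, chipped coupon dragged into the scrap tray, scraper back in its stand, and the final pictures show the whole coupons, cup, beaker and jar still in place.

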